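# Clear the jammed bar chute and set its sign to green

## Task

A black T-shaped door pull has got in among the bronze bars and is jammed under the yellow bridge of the feed chute. Ease it back up the chute until it is clear of the bridge, lift it out so that the three bars roll down to the end stop, and set it down in the blue tray without dropping it. Once the pull lies in the tray and the bars are home, swing the two-sided sign the half turn round to its stop, so that its green face shows where the red one was; leave the bowl and the stone tiles alone.

Things in the scene. Friction and masses are not known exactly. Their poses are not given: they have to be found in the camera images.
- chute: Fixed feed chute, plywood side walls and white floor, 260 mm long (its x), 140 wide (its y). Origin: centre of its underside, on the table; z up; +x points uphill. The channel is 124 mm wide between walls that stand 26 mm above its floor; the floor rises 10 degrees towards +x and is 45 mm above the table at x = 0. Bars roll freely down it, under the bridge, to the end stop.
- bridge (a point): Middle of the top of the yellow bridge, a fixed 8 x 8 mm bar across the whole width of the chute, 35 mm above the channel floor (underside 27 mm above it, measured square to the floor). Its uphill edge is 4 mm uphill of this point. Axes as the chute's.
- stop (a point): Middle of the face of the steel end stop at the chute's low end, 12 mm above the channel floor; the stop stands 26 mm above the floor. Axes as the chute's. Bars at home lie against it and one another: their centres 12, 35 and 59 mm from here along the chute's +x.
- pull_mid (a point): Jammed black T-shaped door pull, loose, 0.2 to 0.3 kg: a round bar (24 mm diameter, 120 long, its y) across the chute, and a round post (12 mm diameter, its z) up from the bar's middle; 79 mm tall in all. This point is half-way up the post's axis: 39.5 mm above the bar's underside, 39.5 below the post's top. Let go on a flat floor, it stays standing or tips over on to its post; both are fine.
- pull: The same pull; origin at the middle of the bar's underside. At the start its post stands about upright against the uphill edge of the bridge, with its top about 45 mm above the bridge's. The bar reaches about 6 mm under the bridge and catches if lifted straight up: first move it 10 to 25 mm uphill along the slope, pushing the three bars behind it (about 1 N).
- bar1: Bronze round bar, 24 mm diameter, 120 mm long, 0.15 kg, loose, lying across the chute and resting on the pull from its uphill side. Origin at its centre; its own y is the bar's axis; it turns as it rolls. The first to reach the end stop.
- bar2: Second bronze bar, like bar1, behind (uphill of) it. Origin at its centre.
- bar3: Third bronze bar, like bar1, behind bar2. Origin at its centre.
- tray: Fixed open blue tray, 160 mm (its x) by 180 mm (its y) outside, 30 mm high, walls and floor 5 mm thick. Origin: centre of its underside, on the table.
- sign_stand: Fixed stand of the sign: a disc 90 mm across and 10 thick with an upright rod 12 mm in diameter. Origin: centre of its underside, on the vertical pivot axis. Its +x looks more or less away from the robot. With the joint at 0 the sign plate's width lies along the stand's y and its red face looks along +x.
- sign (a joint): Angle in rad of the sign, a plate 110 mm wide (55 each side of the pivot), 10 thick, from 68 to 143 mm above the table, one face red, one green. Grows counter-clockwise from above; stops at 0 (red to the stand's +x) and 3.14 (green to +x); starts at 0 to 0.4, so it only goes round counter-clockwise. Light friction (0.5 N at the plate's end); stays where left.
- bowl: White ceramic bowl, loose, 90 mm across, 45 mm high, standing on the beige tile; origin at the centre of its underside. To be left alone.
- marble_tile: White marble tile, loose, 110 x 80 x 16 mm, origin at the centre of its underside. To be left alone.
- stone_tile: Beige stone tile, loose, 120 x 130 x 18 mm, origin at the centre of its underside. To be left alone.
Mind the look-alikes: they are no part of the job. Of the things like the pull, leave any that is turquoise; of the rest the larger one is meant.

How it is judged:
By the outcome, as a careful person would: the job done as asked, in the order asked, and still so for the second after the job is handed in, with the robot touching nothing.
It also fails if it takes over 64 s, if anything falls off the work surface, if the arm or the gripper's body presses on something with over 40 N, if the wrist force passes 120 N, or if a joint passes its speed limit or range.

## Robot

A 6-joint arm with a two-finger parallel gripper is mounted at the origin on the work surface. World frame = base frame: x ahead of the robot, y to its left, z up, the work surface at z = 0. Lengths are in m, angles in degrees, forces in N, time in s.
With the tool pointing down it reaches from about 0.25 to 0.725 m from the base axis. Payload 9.7 kg.
Tool frame: the origin (TCP) lies at the very end of the fingers, on their centre line; the grasp point (between the pads) lies 19 mm behind it; x points along the fingers, y is the direction in which the jaws open and shut, and the axes are right-handed (so a half turn about x gives the same grasp; the last joint's range is limited). The gripper opens to 85 mm and grips with 20 to 120 N. Pads are 22 mm wide; open, the fingers measure 114 mm over their backs; the gripper's body (76 mm by 85 mm) begins 54 mm behind the grasp point. The pads swing forward as they close: fully open they stand 13 mm farther back than shut.
Start: joints at [71.849, 4.979, 10.078, 95.1, 0, 90], TCP at [0.171, 0.523, 0.231] pointing down, gripper open.
Joint ranges: [-179.16, 179.16], [-48.56, 103.87], [-65.8, 70.77], [-126.05, 130.52], [-82.76, 87.17], [-180, 180]. Speed limits (degrees/s): [127.2, 127.2, 147.25, 180, 180, 180].

## Interface

Orientations are given as [roll, pitch, yaw] about the fixed x, y, z axes, in that order (R = Rz(yaw) Ry(pitch) Rx(roll)).
In Python, from workcell import get_obs, cams, bot gives the robot as it stands.
- The arm moves only by the tool apply_moves, never from a script. Its argument "rows" is a list that holds one entry, the list of rows, each a list of 7 numbers: the shift along the tool's x, y, z in mm, then the turn, a rotation vector about the tool's x, y, z in rad, then the opening, from 0 (shut) to 1 (fully open). A call has 1 to 20 rows; each row is the pose to reach, as a shift and turn from the pose measured when the call began, along the tool's axes at that moment; what a row does not reach only later rows make up. A row lasts 1/10 s, in which the tool goes at most 50 mm and 8.59 degrees, less where a joint would pass 70% of its speed; a pose out of reach is approached as far as the arm can. A call with a gripper value outside its range is refused whole. The fingers move at their own pace and stop on an object; "newtons" is the grip in N (left out, the last holds). Time passes only in rows, so rows that repeat a pose let the fingers close. It gives the time, the measured TCP pose, the force and the opening at its end, in the units of the state.
- get_obs(): the state, without advancing time (a new reading comes with each control period).
- cams.camera(name): name is "side" or "top" or "wrist"; returns a dict with "pixels" (420x560x3 uint8, red, green, blue), "range_z" (420x560 float32, m along the optical axis (not along the pixel's ray), 0 where there is no reading), "fx", "fy", "cx", "cy" (pixels), "D" ([k1, k2, p1, p2, k3] as OpenCV has them; the pictures are not rectified), "eye" and "attitude" of the camera in the world. Camera axes: x right, y up, looking along -z (the intrinsics and any distortion apply to the point x, -y, -z); pixel columns grow to the right and rows downward; lengths in m; the calibration is good to about 2 mm. A picture is of the moment at which its call begins.
- bot.job_done(): hands the job in, once; it reports no verdict.
Trained networks look in a picture, given as the dict that the camera call returned (one of the last four; its "shot" number tells which), for a name from the list of things; names that differ only in an ending like _2 or _b are one class to them, and where a whole thing is asked for, a point or a joint stands for the part that bears it (a point fixed in the world has none). Each returns a list of dicts, best first, with "confidence" (0 to 1); they miss things now and then, are a little off and sometimes report something else, mostly with a low value. They report only what shows in the picture. A call takes as long as a camera call. They do not tell look-alikes from the thing itself.
- cams.find_in(label, picture): "at" ([x, y, z] in m, in world coordinates, good to about 4 mm: the middle of the surface that is visible of it).
The state is a dict: "time": time; "q": joint angles; "qd": joint speeds; "joint_efforts": joint torques, N m; "ee_pos": TCP position; "tcp_rot": TCP orientation; "wrist_force": force on the tool from outside, world axes, zero at the start; "torque": the same for the moment, N m; "opening": finger opening in m.
Only numpy, scipy, OpenCV 4.12 (cv2) and the standard library are available. Lean on these libraries where they do the work, as an engineer would, in place of code of your own. Each camera call takes 0.05 s, during which the arm holds its last target.

## Working session

There is one attempt and no reset: what is moved stays moved. The work goes in short steps, Python scripts to look and compute and a tool call to move; the robot and the scene stay as the last step left them, time stands still between calls to the robot, and variables do not carry over. Pictures are saved under pics/ and viewed, and the job is handed in when it is done.

Besides the shell and the picture viewer there is one more tool, called in YAML: its name, and indented under it one key for each argument. apply_moves: Moves the arm, as the interface text tells. Its arguments: {"type":"object","properties":{"rows":{"type":"array"},"newtons":{"type":"number"}},"required":["rows"]}

```bash
ls; mkdir -p pics
cat > h.py <<'E'
import numpy as np, cv2
from workcell import get_obs, cams, bot
from scipy.spatial.transform import Rotation as R
def att(c):
    a=np.array(c["attitude"],float)
    if a.shape==(3,3): return a
    if a.size==4: return R.from_quat(a).as_matrix()
    return R.from_euler('xyz',a,degrees=True).as_matrix()
def world(c,u,v,z=None):
    u=np.atleast_1d(u).astype(float);v=np.atleast_1d(v).astype(float)
    K=np.array([[c["fx"],0,c["cx"]],[0,c["fy"],c["cy"]],[0,0,1]])
    p=cv2.undistortPoints(np.stack([u,v],1)[:,None],K,np.array(c["D"],float))[:,0]
    if z is None: z=c["range_z"][v.astype(int),u.astype(int)]
    P=np.stack([p[:,0]*z,-p[:,1]*z,-z*np.ones(len(u))],1)
    return P@att(c).T+np.array(c["eye"])
def cloud(c):
    v,u=np.mgrid[0:420,0:560]; return world(c,u.ravel(),v.ravel()).reshape(420,560,3)
def save(c,n): cv2.imwrite("pics/"+n,cv2.cvtColor(c["pixels"],cv2.COLOR_RGB2BGR))
E
python3 - <<'E'
from h import *
print(get_obs())
for n in ["side","top"]:
    c=cams.camera(n); save(c,n+"0.png"); print(n,c["eye"],c["attitude"],c["D"],c["fx"])
    for l in ["chute","pull","bar1","tray","sign_stand","sign","bowl","marble_tile","stone_tile"]:
        for d in cams.find_in(l,c)[:4]: print(l,np.round(d["at"],3),round(d["confidence"],2))
E
```

```text
pics
{'time': 0.0, 'q': array([7.18473348e+01, 5.01142415e+00, 1.00343069e+01, 9.50988120e+01,
       5.18741872e-05, 9.00007509e+01]), 'qd': array([ 0.01426464,  0.04243613,  0.00380453,  0.06018068,  0.06468084,
       -0.00549379]), 'joint_efforts': array([-8.07915385e-04, -5.20388818e+01,  4.64803541e+01,  1.65053486e-02,
       -4.34803997e-05,  1.30787822e-05]), 'ee_pos': array([0.17128236, 0.5224133 , 0.23057864]), 'tcp_rot': array([ -90.03839308,   89.92407075, -108.19180915]), 'wrist_force': array([-0.28280611, -0.52396009,  0.06341923]), 'torque': array([0.01047739, 0.00828024, 0.01940929]), 'opening': 0.08542224438202549}
side [ 0.15075306 -0.49179906  0.62646104] [ 47.63465482   0.5524132  -38.22338561] [-0.05689013  0.          0.          0.          0.        ] 407.8233235623608
chute [ 0.54  -0.018  0.05 ] 0.86
pull [ 0.643 -0.154  0.016] 0.96
pull [0.546 0.006 0.065] 0.7
pull [ 0.338 -0.133  0.022] 0.58
bar1 [ 0.62  -0.     0.075] 0.96
bar1 [0.594 0.001 0.071] 0.76
bar1 [ 0.572 -0.004  0.063] 0.68
tray [ 0.489 -0.315  0.004] 0.82
tray [0.596 0.002 0.071] 0.17
sign_stand [0.471 0.274 0.017] 0.92
sign [0.47  0.266 0.115] 0.89
bowl [0.704 0.292 0.046] 0.67
marble_tile [ 0.686 -0.284  0.015] 0.72
stone_tile [0.676 0.246 0.018] 0.56
top [0.39809567 0.01844055 1.14284258] [  6.7932576   -1.44056795 -88.51386985] [-0.10446589  0.          0.          0.          0.        ] 481.64676417021656
chute [0.54  0.014 0.052] 0.86
chute [0.573 0.008 0.067] 0.34
pull [ 0.343 -0.124  0.021] 0.95
pull [0.556 0.009 0.061] 0.91
pull [ 0.643 -0.149  0.017] 0.63
bar1 [0.6   0.003 0.07 ] 0.98
bar1 [0.62  0.004 0.074] 0.96
bar1 [0.574 0.006 0.067] 0.86
bar1 [ 0.492 -0.306  0.006] 0.41
tray [ 0.492 -0.305  0.007] 0.88
sign_stand [0.47  0.278 0.011] 0.75
sign [0.475 0.276 0.144] 0.77
bowl [0.704 0.283 0.04 ] 0.63
marble_tile [ 0.699 -0.275  0.016] 0.73
stone_tile [0.667 0.254 0.017] 0.91
stone_tile [ 0.493 -0.31   0.007] 0.2
```

View pics/side0.png

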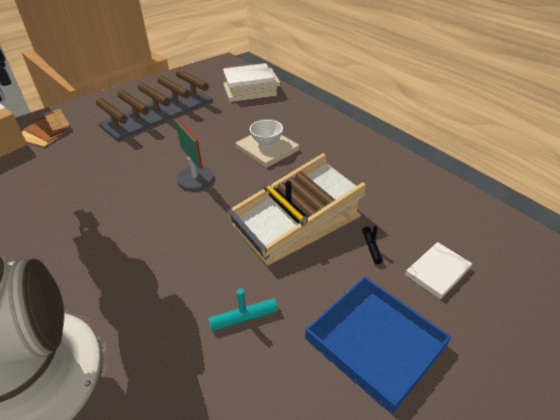

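View pics/top0.png

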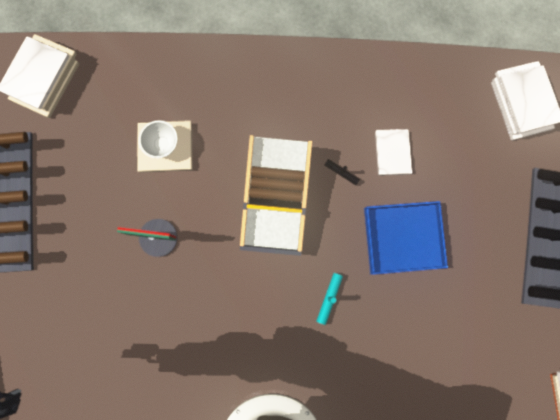

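Side view: the jammed black pull is at about (289,190) in the chute with the bars behind it. Look-alikes are a smaller black pull on the table at (372,243) and a turquoise one at (243,310). I choose (289,190) because it is black, the larger of the two, and under the bridge. I'll check it in a close crop and measure the geometry.

Run:
```python
from h import *
c=cams.camera("side"); t=cams.camera("top")
np.savez("c0.npz",s=cloud(c),t=cloud(t),sp=c["pixels"],tp=t["pixels"])
a=cv2.resize(c["pixels"][140:260,215:375],None,fx=4,fy=4,interpolation=cv2.INTER_CUBIC)
b=cv2.resize(t["pixels"][120:260,225:325],None,fx=4,fy=4,interpolation=cv2.INTER_CUBIC)
cv2.imwrite("pics/cropS.png",a[:,:,::-1]);cv2.imwrite("pics/cropT.png",b[:,:,::-1])
for n,c in(("s",c),("t",t)):
    W=cloud(c); p=c["pixels"].astype(int); hsv=cv2.cvtColor(c["pixels"],cv2.COLOR_RGB2HSV)
    ok=c["range_z"]>0
    near=ok&(abs(W[...,0]-.54)<.17)&(abs(W[...,1])<.09)
    y=near&(hsv[...,0]>20)&(hsv[...,0]<32)&(hsv[...,1]>200)&(hsv[...,2]>120)&(W[...,2]>.06)
    P=W[y]; print(n,"yellow",y.sum(),P.mean(0).round(4) if y.sum() else 0, P.min(0).round(3),P.max(0).round(3))
    k=near&(hsv[...,2]<60)&(W[...,2]>.055)
    P=W[k]; print("black",k.sum()); 
    hi=P[P[:,2]>.095]; print(hi.round(4)[:40:2])
    b=ok&(hsv[...,0]>105)&(hsv[...,0]<125)&(hsv[...,1]>150)&(hsv[...,2]>60)&(abs(W[...,1]+.3)<.15)&(W[...,2]>.024)
    P=W[b]; print("tray rim",P.min(0).round(3),P.max(0).round(3)); r=cv2.minAreaRect((P[:,:2]*1000).astype(np.float32)); print(r)
    w=near&(W[...,2]>.03)
    P=W[w];r=cv2.minAreaRect((P[:,:2]*1000).astype(np.float32)); print("chute",r)
    g=ok&(abs(W[...,0]-.47)<.09)&(abs(W[...,1]-.27)<.09)&(W[...,2]>.075)&(hsv[...,1]>100)
    P=W[g]; print("sign",P.mean(0).round(4)); top=P[P[:,2]>.138]; print(len(top)); 
    if len(top)>5: print(cv2.minAreaRect((top[:,:2]*1000).astype(np.float32)))
```

```text
s yellow 204 [0.5412 0.0051 0.0738] [ 0.534 -0.06   0.063] [0.556 0.07  0.077]
black 267
[[0.5543 0.0138 0.1181]
 [0.5562 0.0098 0.1196]
 [0.5512 0.01   0.1194]
 [0.5551 0.0084 0.1185]
 [0.5469 0.011  0.1184]
 [0.5491 0.0073 0.1197]
 [0.5504 0.0025 0.1219]
 [0.5453 0.0089 0.118 ]
 [0.5479 0.0058 0.1186]
 [0.5513 0.0037 0.1182]
 [0.5454 0.0091 0.1152]
 [0.5464 0.004  0.1179]
 [0.5507 0.003  0.1164]
 [0.5449 0.0053 0.1153]
 [0.5483 0.0032 0.1149]
 [0.5527 0.0022 0.1133]
 [0.5471 0.0049 0.1119]
 [0.5498 0.0018 0.1125]
 [0.5454 0.0059 0.1095]
 [0.5476 0.0023 0.1107]]
tray rim [ 0.401 -0.403  0.024] [ 0.577 -0.211  0.033]
((489.3633117675781, -305.98681640625), (160.9802703857422, 179.8664093017578), 5.630666255950928)
chute ((574.3554077148438, 6.439170837402344), (143.48297119140625, 261.7799987792969), 86.1722412109375)
sign [0.4689 0.2686 0.1158]
104
((473.4619445800781, 281.612060546875), (107.3441390991211, 12.484170913696289), 83.1631851196289)
t yellow 44 [0.547  0.0421 0.0752] [0.544 0.003 0.071] [0.55  0.068 0.079]
black 1
[]
tray rim [ 0.405 -0.399  0.024] [ 0.577 -0.207  0.036]
((491.5359802246094, -303.56719970703125), (156.63609313964844, 179.95201110839844), 5.954322338104248)
chute ((576.14208984375, 8.347389221191406), (140.3981170654297, 261.8559875488281), 86.29608154296875)
sign [0.4756 0.2773 0.1401]
178
((475.22119140625, 283.116455078125), (112.22993469238281, 10.081595420837402), 84.76144409179688)
```

View pics/cropS.png

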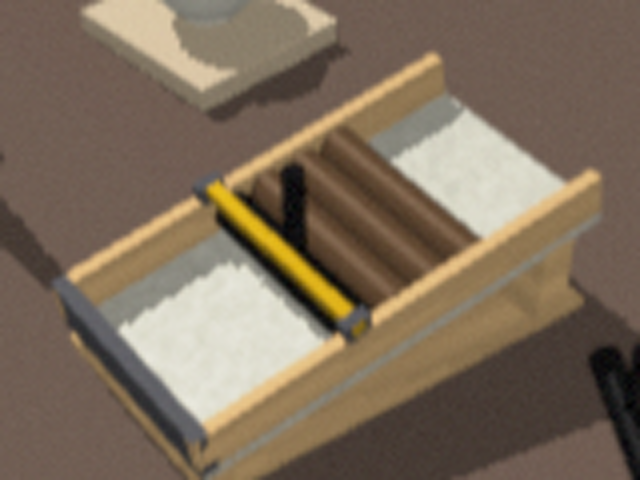

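View pics/cropT.png

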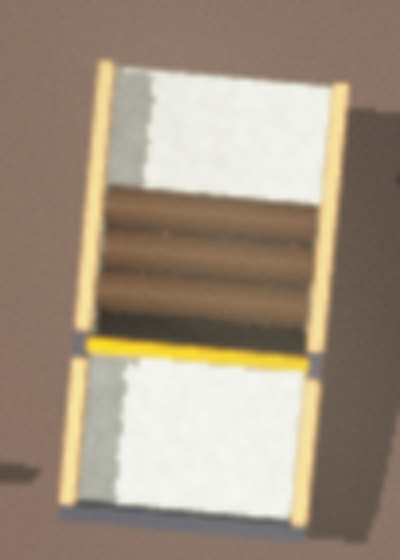

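The crops confirm the larger black pull, with its post just uphill of the yellow bridge (side crop (292,205)) and three bronze bars behind it. Next I'll fit the post axis and the chute frame.

Run:
```python
from h import *
d=np.load("c0.npz"); 
W=d["s"];hsv=cv2.cvtColor(d["sp"],cv2.COLOR_RGB2HSV)
yaw=np.radians(-3.8); ex=np.array([np.cos(yaw),np.sin(yaw)]);ey=np.array([-ex[1],ex[0]])
m=(hsv[...,2]<60)&(abs(W[...,0]-.55)<.03)&(abs(W[...,1]-.007)<.02)&(W[...,2]>.082)&(W[...,2]<.125)
P=W[m]; 
cx=(P[:,:2]-[.575,.0075])@ex; cy=(P[:,:2]-[.575,.0075])@ey
for z in np.arange(.08,.125,.005):
    s=abs(P[:,2]-z)<.0025
    if s.sum()>3: print(z.round(3),s.sum(),"cx",cx[s].min().round(4),cx[s].mean().round(4),cx[s].max().round(4),"cy",cy[s].mean().round(4))
from scipy.optimize import least_squares
n=lambda t:np.array([-np.sin(t),np.cos(t)])
def f(p): # axis at z=.1: (x0,y0), tilts
    x=cx-(p[0]+p[2]*(P[:,2]-.1)); y=cy-(p[1]+p[3]*(P[:,2]-.1)); return np.hypot(x,y)-.006
s=P[:,2]<.117
r=least_squares(lambda p:f(p)[s],[-.024,0,0,0],loss='soft_l1',f_scale=.001); print(r.x.round(4),"tilt deg",np.degrees(r.x[2:]).round(1),np.std(f(r.x)[s]))
for t in("s","t"):
    W=d[t]; pp=d[t+"p"]; h=cv2.cvtColor(pp,cv2.COLOR_RGB2HSV)
    X=(W[...,:2]-[.575,.0075])@ex; Y=(W[...,:2]-[.575,.0075])@ey
    y=(h[...,0]>18)&(h[...,0]<34)&(h[...,1]>190)&(h[...,2]>150)&(abs(X)<.06)&(abs(Y)<.07)&(W[...,2]>.066)
    print(t,"bridge X",np.percentile(X[y],[2,50,98]).round(4),"Z",np.median(W[...,2][y]).round(4), "slope X/Y",np.polyfit(Y[y],X[y],1).round(4))
    f_=(h[...,2]>180)&(h[...,1]<40)&(abs(X)<.12)&(abs(Y)<.055); print("floor",np.polyfit(X[f_],W[...,2][f_],1).round(4))
o=get_obs(); M=R.from_euler('xyz',o["tcp_rot"],degrees=True).as_matrix(); print(M.round(3)); print(o["time"])
```

```text
0.085 9 cx -0.0282 -0.0252 -0.021 cy -0.0049
0.09 6 cx -0.0277 -0.0256 -0.0224 cy -0.0044
0.095 9 cx -0.0291 -0.0261 -0.0224 cy -0.0062
0.1 10 cx -0.0292 -0.0264 -0.0203 cy -0.0058
0.105 9 cx -0.0292 -0.0261 -0.0217 cy -0.0058
0.11 11 cx -0.0296 -0.0263 -0.0221 cy -0.0061
0.115 11 cx -0.0299 -0.0268 -0.0219 cy -0.0054
0.12 21 cx -0.0298 -0.024 -0.0189 cy -0.002
[-0.023  -0.0015 -0.0519 -0.0378] tilt deg [-3.  -2.2] 0.0010339481464842785
s bridge X [-0.0376 -0.0341 -0.0293] Z 0.0745 slope X/Y [-0.0058 -0.0338]
floor [0.1682 0.0447]
t bridge X [-0.0332 -0.0301 -0.0275] Z 0.0751 slope X/Y [-0.0042 -0.0302]
floor [0.1759 0.0443]
[[ 0.     0.312  0.95 ]
 [-0.     0.95  -0.312]
 [-1.    -0.     0.   ]]
1.1
```

apply_moves:
  rows:
    - [[0, -30, 40, 0, 0, 0, 1], [0, -57, 80, -0.02, 0, 0, 1], [0, -85, 120, -0.04, 0, 0, 1], [0, -114, 160, -0.07, 0, 0, 1], [0, -142, 200, -0.09, 0, 0, 1], [0, -170, 240, -0.11, 0, 0, 1], [0, -199, 280, -0.13, 0, 0, 1], [0, -227, 320, -0.15, 0, 0, 1], [0, -255, 360, -0.17, 0, 0, 1], [0, -284, 400, -0.19, 0, 0, 1], [0, -312, 440, -0.21, 0, 0, 1], [0, -340, 480, -0.23, 0, 0, 1], [10, -370, 522, -0.251, 0, 0, 1], [20, -370, 522, -0.251, 0, 0, 1], [30, -370, 522, -0.251, 0, 0, 1], [30, -370, 522, -0.251, 0, 0, 1], [30, -370, 522, -0.251, 0, 0, 1], [30, -370, 522, -0.251, 0, 0, 1]]
  newtons: 60

```text
time: 2.9
ee_pos: [0.5519, 0.0095, 0.2023]
tcp_rot: [7.8, 89.9, 4.1]
wrist_force: [-0.1, 0.3, 0.7]
opening: 0.0855
```

```bash
cat > st.py <<'E'
from h import *
def tgt(p,y=None):
    o=get_obs();M=R.from_euler('xyz',o["tcp_rot"],degrees=True).as_matrix()
    print("t",round(o["time"],2),"pos",o["ee_pos"].round(4),"F",o["wrist_force"].round(2),"open",round(o["opening"],4),"q",o["q"].round(1))
    print("y",M[:,1].round(3),"z",M[:,2].round(3))
    if p is not None: print("shift mm",(M.T@(np.array(p)-o["ee_pos"])*1000).round(1))
    if y is not None:
        yt=np.array(y,float);yt/=np.linalg.norm(yt);xt=np.array([0,0,-1.]);T=np.stack([xt,yt,np.cross(xt,yt)],1)
        print("rotvec",R.from_matrix(M.T@T).as_rotvec().round(4))
E
python3 - <<'E'
from st import *
tgt([.552,.0075,.082],[.0663,.998,0])
c=cams.camera("wrist");save(c,"w1.png")
W=cloud(c);hsv=cv2.cvtColor(c["pixels"],cv2.COLOR_RGB2HSV)
m=(hsv[...,2]<70)&(abs(W[...,0]-.55)<.03)&(abs(W[...,1]-.007)<.03)&(W[...,2]>.113)&(W[...,2]<.13)
P=W[m]; print(len(P),np.percentile(P,[5,50,95],axis=0).round(4))
E
```

```text
t 2.9 pos [0.5519 0.0095 0.2023] F [-0.1   0.34  0.67] open 0.0855 q [ 1.   4.6  6.5 91.8  0.   4.7]
y [0.064 0.998 0.   ] z [ 0.998 -0.064  0.001]
shift mm [ 1.203e+02 -2.000e+00  1.000e-01]
rotvec [ 0.0021  0.0014 -0.0002]
300 [[0.5472 0.0038 0.1153]
 [0.5518 0.0086 0.1201]
 [0.5576 0.0136 0.1212]]
```

View pics/w1.png

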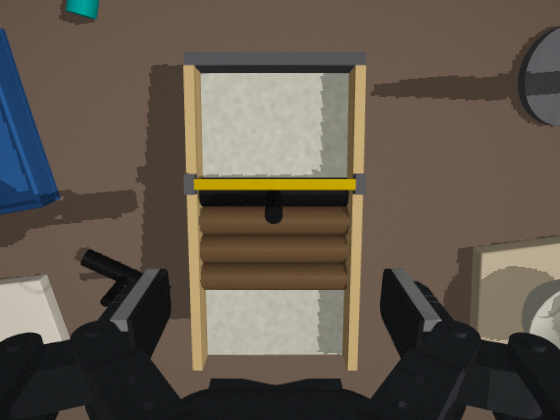

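The wrist view shows the post at (273,212), just uphill of the bridge (row 184). Its top measures (0.552, 0.0085, 0.120), which agrees with my fit. I'll descend and grip.

apply_moves:
  rows:
    - [[30, -1, 0, 0, 0, 0, 1], [60, -1, 0, 0, 0, 0, 1], [90, -1, 0, 0, 0, 0, 1], [110, -1, 0, 0, 0, 0, 1], [119, -1, 0, 0, 0, 0, 1], [119, -1, 0, 0, 0, 0, 1], [119, -1, 0, 0, 0, 0, 1], [119, -1, 0, 0, 0, 0, 0.4], [119, -1, 0, 0, 0, 0, 0.25], [119, -1, 0, 0, 0, 0, 0], [119, -1, 0, 0, 0, 0, 0], [119, -1, 0, 0, 0, 0, 0], [119, -1, 0, 0, 0, 0, 0], [119, -1, 0, 0, 0, 0, 0], [119, -1, 0, 0, 0, 0, 0]]
  newtons: 60

```text
time: 4.45
ee_pos: [0.5522, 0.0083, 0.0836]
tcp_rot: [2.8, 89.9, -0.9]
wrist_force: [-1.5, -0.6, 3.9]
opening: 0.0107
```

Run:
```python
from st import *
tgt(None)
c=cams.camera("side");cv2.imwrite("pics/s2.png",cv2.resize(c["pixels"][100:260,200:400],None,fx=4,fy=4,interpolation=cv2.INTER_CUBIC)[:600,:,::-1])
```

```text
t 4.45 pos [0.5522 0.0083 0.0836] F [-1.47 -0.59  3.86] open 0.0107 q [ 0.9  4.9 -6.4 78.7 -0.   4.6]
y [0.064 0.998 0.   ] z [ 0.998 -0.064  0.002]
```

View pics/s2.png

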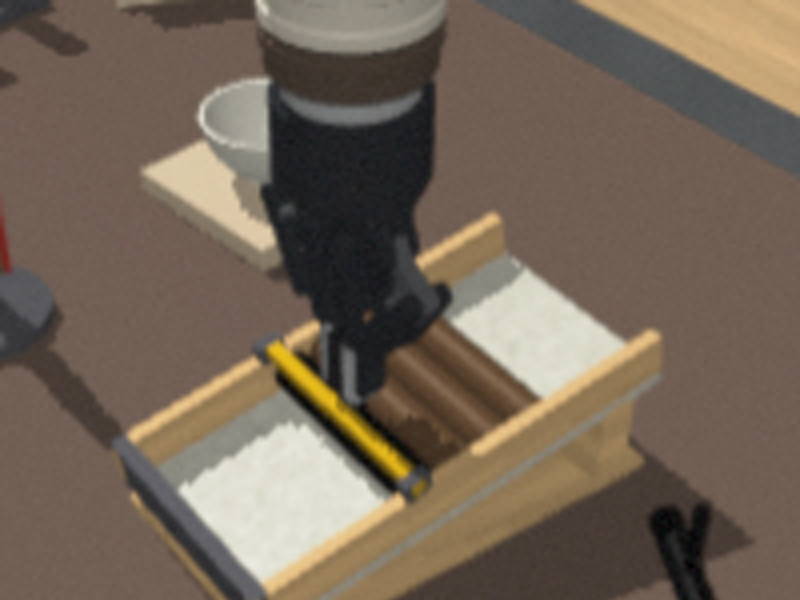

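The fingers hold the post at a 10.7 mm opening, above the bridge. I'll ease it 20 mm up the slope.

apply_moves:
  rows:
    - [[-0.4, 0, 2, 0, 0, 0, 0], [-0.7, 0, 4, 0, 0, 0, 0], [-1.1, 0, 6, 0, 0, 0, 0], [-1.5, 0, 8, 0, 0, 0, 0], [-1.8, 0, 10, 0, 0, 0, 0], [-2.2, 0, 12, 0, 0, 0, 0], [-2.5, 0, 14, 0, 0, 0, 0], [-2.9, 0, 16, 0, 0, 0, 0], [-3.3, 0, 18, 0, 0, 0, 0], [-3.6, 0, 20, 0, 0, 0, 0], [-3.6, 0, 20, 0, 0, 0, 0], [-3.6, 0, 20, 0, 0, 0, 0]]

```text
time: 5.7
ee_pos: [0.5707, 0.0072, 0.0867]
tcp_rot: [173.9, 89.9, 170.2]
wrist_force: [-7.2, 0.7, 4.5]
opening: 0.0109
```

Run:
```python
from st import *
tgt(None)
c=cams.camera("side");cv2.imwrite("pics/s3.png",cv2.resize(c["pixels"][110:260,200:400],None,fx=4,fy=4,interpolation=cv2.INTER_CUBIC)[:600,:,::-1])
```

```text
t 5.7 pos [0.5707 0.0072 0.0867] F [-7.18  0.69  4.45] open 0.0109 q [ 0.7  7.5 -3.2 79.4  0.   4.4]
y [0.064 0.998 0.   ] z [ 0.998 -0.064 -0.002]
```

View pics/s3.png

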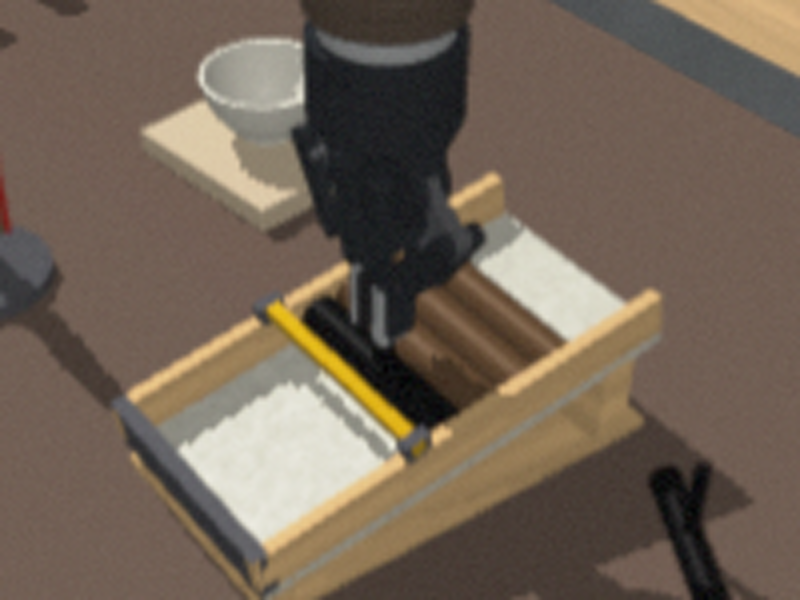

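The black bar is now clear of the bridge, with a gap visible at about (330,350). I'll lift it straight up.

apply_moves:
  rows:
    - [[-4, 0, 1, 0, 0, 0, 0], [-8, 0, 1, 0, 0, 0, 0], [-13, 0, 1, 0, 0, 0, 0], [-18, 0, 1, 0, 0, 0, 0], [-24, 0, 1, 0, 0, 0, 0], [-30, 0, 1, 0, 0, 0, 0], [-38, 0, 1, 0, 0, 0, 0], [-46, 0, 1, 0, 0, 0, 0], [-56, 0, 1, 0, 0, 0, 0], [-66, 0, 1, 0, 0, 0, 0], [-78, 0, 1, 0, 0, 0, 0], [-90, 0, 1, 0, 0, 0, 0], [-105, 0, 1, 0, 0, 0, 0], [-120, 0, 1, 0, 0, 0, 0], [-120, 0, 1, 0, 0, 0, 0], [-120, 0, 1, 0, 0, 0, 0]]

```text
time: 7.35
ee_pos: [0.572, 0.0071, 0.2068]
tcp_rot: [169.2, 89.9, 165.5]
wrist_force: [0.5, -0.1, -2.6]
opening: 0.0105
```

Run:
```python
from st import *
tgt([.490,-.304,.22],[.0663,.998,0])
c=cams.camera("side");save(c,"s4.png")
for d in cams.find_in("bar1",c)+cams.find_in("pull",c): print(np.round(d["at"],3),round(d["confidence"],2))
```

```text
t 7.35 pos [0.572  0.0071 0.2068] F [ 0.45 -0.14 -2.56] open 0.0105 q [ 0.7  7.7 10.3 92.7  0.   4.4]
y [0.064 0.998 0.   ] z [ 0.998 -0.064 -0.001]
shift mm [ -13.2 -315.7  -61.9]
rotvec [ 0.0021 -0.0012 -0.0002]
[0.488 0.011 0.052] 0.9
[0.512 0.009 0.056] 0.73
[ 0.687 -0.283  0.016] 0.67
[0.462 0.01  0.051] 0.61
[ 0.34  -0.134  0.023] 0.91
[ 0.566 -0.005  0.187] 0.64
[ 0.646 -0.154  0.016] 0.59
```

View pics/s4.png

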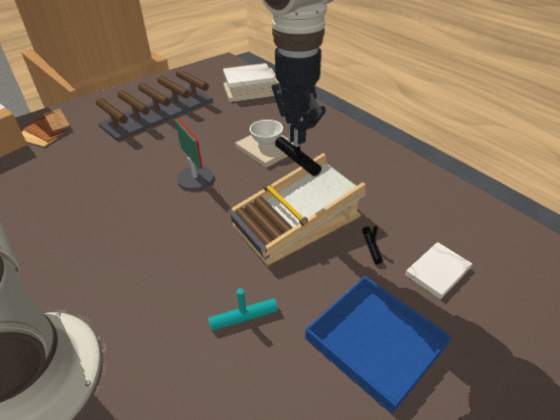

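All three bars are at the end stop (side (245–285,220)), and the pull hangs level in the gripper at (298,155). I'll carry it to above the tray.

apply_moves:
  rows:
    - [[0, -10, -2, 0, 0, 0, 0], [0, -25, -5, -0.01, 0, 0, 0], [0, -45, -9, -0.02, 0, 0, 0], [0, -70, -14, -0.035, 0, 0, 0], [0, -95, -19, -0.05, 0, 0, 0], [0, -120, -24, -0.06, 0, 0, 0], [0, -145, -29, -0.075, 0, 0, 0], [0, -170, -34, -0.09, 0, 0, 0], [0, -195, -39, -0.1, 0, 0, 0], [0, -220, -44, -0.115, 0, 0, 0], [0, -245, -49, -0.13, 0, 0, 0], [0, -270, -53, -0.14, 0, 0, 0], [0, -290, -57, -0.15, 0, 0, 0], [0, -305, -60, -0.16, 0, 0, 0], [0, -316, -62, -0.165, 0, 0, 0], [0, -316, -62, -0.165, 0, 0, 0], [20, -316, -62, -0.165, 0, 0, 0], [40, -316, -62, -0.165, 0, 0, 0], [60, -316, -62, -0.165, 0, 0, 0], [60, -316, -62, -0.165, 0, 0, 0]]

```text
time: 9.5
ee_pos: [0.4881, -0.3029, 0.1431]
tcp_rot: [151.8, 89.6, 157.6]
wrist_force: [-1.5, 0.5, -1.4]
opening: 0.0105
```

Run:
```python
from st import *
tgt(None)
c=cams.camera("side");W=cloud(c);hsv=cv2.cvtColor(c["pixels"],cv2.COLOR_RGB2HSV)
m=(c["range_z"]>0)&(hsv[...,2]<75)&(abs(W[...,0]-.49)<.08)&(abs(W[...,1]+.304)<.09)&(W[...,2]>.06)&(W[...,2]<.2)
P=W[m]
for z in np.arange(.08,.16,.005):
    s=abs(P[:,2]-z)<.0025
    if s.sum(): print(z.round(3),s.sum(),P[s].min(0).round(3),P[s].max(0).round(3))
cv2.imwrite("pics/s5.png",cv2.resize(c["pixels"][200:420,260:480],None,fx=2.7,fy=2.7,interpolation=cv2.INTER_CUBIC)[:,:,::-1])
```

```text
t 9.5 pos [ 0.4881 -0.3029  0.1431] F [-1.47  0.54 -1.36] open 0.0105 q [-31.8   7.9   3.5  86.   -0.1 -37.6]
y [-0.101  0.995  0.004] z [ 0.995  0.101 -0.007]
0.1 2 [ 0.492 -0.362  0.101] [ 0.495 -0.362  0.102]
0.105 8 [ 0.474 -0.363  0.104] [ 0.502 -0.248  0.107]
0.11 94 [ 0.472 -0.363  0.108] [ 0.507 -0.245  0.112]
0.115 206 [ 0.471 -0.363  0.113] [ 0.503 -0.245  0.117]
0.12 401 [ 0.472 -0.363  0.118] [ 0.504 -0.245  0.122]
0.125 512 [ 0.475 -0.362  0.123] [ 0.502 -0.244  0.127]
0.13 20 [ 0.482 -0.309  0.128] [ 0.488 -0.251  0.132]
0.135 11 [ 0.481 -0.307  0.133] [ 0.485 -0.298  0.137]
0.14 8 [ 0.482 -0.306  0.138] [ 0.483 -0.301  0.142]
0.145 12 [ 0.476 -0.305  0.143] [ 0.483 -0.296  0.147]
0.15 24 [ 0.474 -0.32   0.148] [ 0.485 -0.287  0.152]
0.155 50 [ 0.475 -0.323  0.153] [ 0.493 -0.286  0.157]
```

View pics/s5.png

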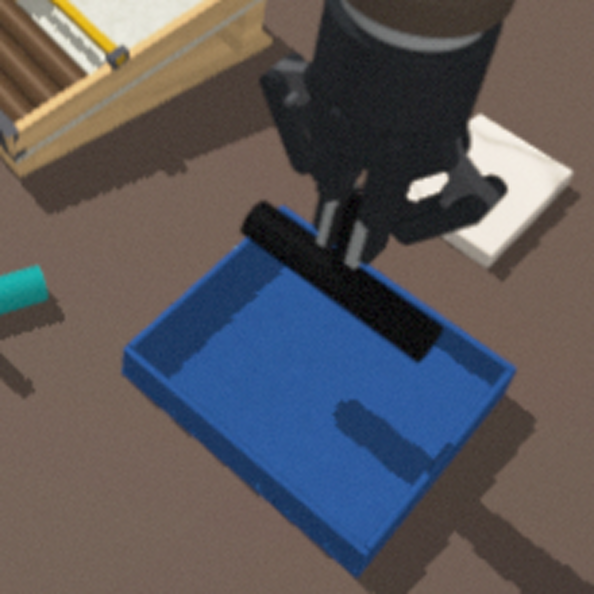

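The bar's top is at 0.127, so its underside is about 41 mm below the TCP. It is centred over the tray. I'll lower to just above the tray floor.

apply_moves:
  rows:
    - [[15, 0, 0, 0, 0, 0, 0], [30, 0, 0, 0, 0, 0, 0], [45, 0, 0, 0, 0, 0, 0], [60, 0, 0, 0, 0, 0, 0], [72, 0, 0, 0, 0, 0, 0], [82, 0, 0, 0, 0, 0, 0], [88, 0, 0, 0, 0, 0, 0], [91, 0, 0, 0, 0, 0, 0], [92, 0, 0, 0, 0, 0, 0], [92, 0, 0, 0, 0, 0, 0], [92, 0, 0, 0, 0, 0, 0]]

```text
time: 10.65
ee_pos: [0.4885, -0.3033, 0.0535]
tcp_rot: [158.1, 89.7, 163.9]
wrist_force: [0.9, -0.7, -1.5]
opening: 0.0103
```

apply_moves:
  rows:
    - [[1, 0, 0, 0, 0, 0, 0], [1.5, 0, 0, 0, 0, 0, 0], [2, 0, 0, 0, 0, 0, 0], [2, 0, 0, 0, 0, 0, 0]]

```text
time: 11.05
ee_pos: [0.4884, -0.3033, 0.0514]
tcp_rot: [157.9, 89.7, 163.7]
wrist_force: [-0.0, -0.4, -1.5]
opening: 0.0105
```

apply_moves:
  rows:
    - [[1, 0, 0, 0, 0, 0, 0], [1.5, 0, 0, 0, 0, 0, 0], [2, 0, 0, 0, 0, 0, 0], [2, 0, 0, 0, 0, 0, 0]]

```text
time: 11.45
ee_pos: [0.4884, -0.3033, 0.0494]
tcp_rot: [157.9, 89.7, 163.7]
wrist_force: [0.3, 0.3, -2.4]
opening: 0.0107
```

apply_moves:
  rows:
    - [[0.5, 0, 0, 0, 0, 0, 0], [1, 0, 0, 0, 0, 0, 0], [1.5, 0, 0, 0, 0, 0, 0], [1.5, 0, 0, 0, 0, 0, 0]]

```text
time: 11.85
ee_pos: [0.4883, -0.3032, 0.0477]
tcp_rot: [157.4, 89.7, 163.2]
wrist_force: [0.3, -0.2, -2.0]
opening: 0.0101
```

apply_moves:
  rows:
    - [[0.5, 0, 0, 0, 0, 0, 0], [1, 0, 0, 0, 0, 0, 0], [1.5, 0, 0, 0, 0, 0, 0], [1.5, 0, 0, 0, 0, 0, 0]]

```text
time: 12.25
ee_pos: [0.4885, -0.3032, 0.0474]
tcp_rot: [157.9, 89.8, 163.7]
wrist_force: [-2.2, 2.8, 7.9]
opening: 0.0104
```

apply_moves:
  rows:
    - [[0.5, 0, 0, 0, 0, 0, 0], [1, 0, 0, 0, 0, 0, 0], [1, 0, 0, 0, 0, 0, 0]]

```text
time: 12.55
ee_pos: [0.4888, -0.3033, 0.0474]
tcp_rot: [162.0, 89.8, 167.8]
wrist_force: [-1.7, 3.0, 8.4]
opening: 0.0106
```

The wrist force jumped to about +8 N at z = 0.0474, so the bar is on the tray floor. I'll open slowly, look, then rise.

apply_moves:
  rows:
    - [[0, 0, 0, 0, 0, 0, 0.1], [0, 0, 0, 0, 0, 0, 0.16], [0, 0, 0, 0, 0, 0, 0.22], [0, 0, 0, 0, 0, 0, 0.3], [0, 0, 0, 0, 0, 0, 0.4], [0, 0, 0, 0, 0, 0, 0.5], [0, 0, 0, 0, 0, 0, 0.5], [0, 0, 0, 0, 0, 0, 0.5], [0, 0, 0, 0, 0, 0, 0.5], [-10, 0, 0, 0, 0, 0, 0.5], [-25, 0, 0, 0, 0, 0, 0.5], [-45, 0, 0, 0, 0, 0, 0.5], [-75, 0, 0, 0, 0, 0, 0.5], [-110, 0, 0, 0, 0, 0, 0.5], [-150, 0, 0, 0, 0, 0, 0.5], [-150, 0, 0, 0, 0, 0, 0.5]]

```text
time: 14.15
ee_pos: [0.4908, -0.3043, 0.205]
tcp_rot: [-44.9, 89.6, -39.1]
wrist_force: [1.0, -0.4, 0.0]
opening: 0.0421
```

Run:
```python
from st import *
tgt(None)
c=cams.camera("side");save(c,"s6.png")
t=cams.camera("top");save(t,"t6.png")
for c in(c,t):
  for l in ["bar1","pull","sign_stand","sign"]:
    for d in cams.find_in(l,c)[:4]: print(l,np.round(d["at"],3),round(d["confidence"],2))
np.savez("c6.npz",s=cloud(c),t=cloud(t),tp=t["pixels"])
W=cloud(t);h=cv2.cvtColor(t["pixels"],cv2.COLOR_RGB2HSV)
near=(abs(W[...,0]-.47)<.09)&(abs(W[...,1]-.275)<.09)
P=W[near&(W[...,2]>.132)&(W[...,2]<.155)];print("plate top",len(P),np.median(P,0).round(4),cv2.minAreaRect((P[:,:2]*1000).astype(np.float32)))
P=W[near&(W[...,2]>.005)&(W[...,2]<.016)&(h[...,1]<90)];print("disc",len(P),cv2.minEnclosingCircle((P[:,:2]*1000).astype(np.float32)))
```

```text
t 14.15 pos [ 0.4908 -0.3043  0.205 ] F [ 1.01 -0.44  0.04] open 0.0421 q [-31.8   7.9  10.3  92.   -0.1 -37.6]
y [-0.101  0.995 -0.005] z [0.995 0.101 0.005]
bar1 [0.486 0.008 0.052] 0.98
bar1 [0.511 0.007 0.059] 0.96
bar1 [0.464 0.011 0.048] 0.65
pull [ 0.645 -0.153  0.015] 0.88
pull [ 0.485 -0.306  0.029] 0.7
pull [ 0.336 -0.13   0.021] 0.68
pull [0.484 0.007 0.049] 0.55
sign_stand [0.47  0.272 0.02 ] 0.78
sign_stand [ 0.478 -0.319  0.004] 0.37
sign [0.468 0.266 0.117] 0.9
bar1 [0.464 0.016 0.047] 0.97
bar1 [0.491 0.011 0.051] 0.87
bar1 [0.513 0.009 0.055] 0.72
bar1 [0.472 0.278 0.148] 0.47
pull [ 0.344 -0.121  0.022] 0.98
pull [ 0.485 -0.29   0.026] 0.81
pull [ 0.646 -0.148  0.02 ] 0.75
pull [0.511 0.008 0.056] 0.59
sign_stand [0.47 0.28 0.01] 0.84
sign [0.473 0.276 0.146] 0.66
plate top 269 [0.4751 0.2826 0.1425] ((475.23773193359375, 282.779296875), (111.01483917236328, 10.375889778137207), 84.8966293334961)
disc 920 ((460.9058532714844, 280.4037780761719), 104.5621337890625)
```

View pics/s6.png

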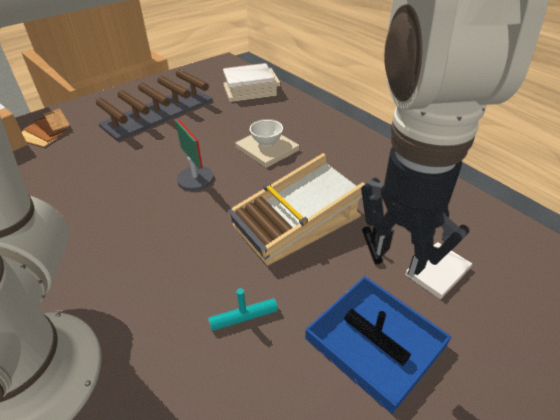

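View pics/t6.png

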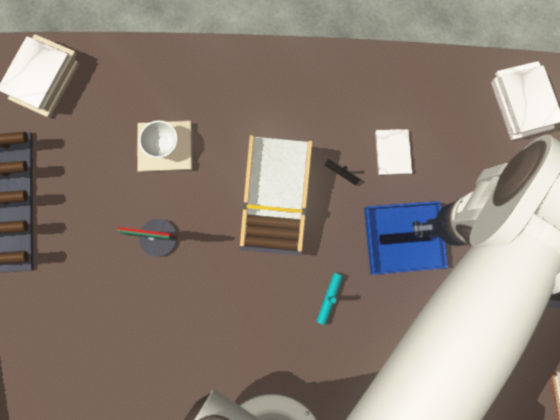

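Side view: the pull stands in the tray at (378,335) and the bars lie at the stop at (262,222). The sign (190,145) still has green facing the robot. Next I'll shut the gripper and go to the far (red) side of the sign's +y end.

apply_moves:
  rows:
    - [[0, 15, 2, 0.01, 0, 0, 0], [0, 45, 6, 0.02, 0, 0, 0], [0, 80, 11, 0.03, 0, 0, 0], [0, 120, 17, 0.04, 0, 0, 0], [0, 160, 22, 0.05, 0, 0, 0], [0, 200, 28, 0.06, 0, 0, 0], [0, 240, 33, 0.07, 0, 0, 0], [0, 280, 39, 0.085, 0, 0, 0], [0, 320, 44, 0.1, 0, 0, 0], [0, 360, 50, 0.11, 0, 0, 0], [0, 400, 55, 0.12, 0, 0, 0], [0, 440, 61, 0.14, 0, 0, 0], [0, 480, 66, 0.155, 0, 0, 0], [0, 520, 72, 0.165, 0, 0, 0], [0, 555, 77, 0.175, 0, 0, 0], [0, 585, 81, 0.185, 0, 0, 0], [0, 605, 84, 0.19, 0, 0, 0], [0, 617, 85, 0.197, 0, 0, 0], [0, 617, 85, 0.197, 0, 0, 0], [0, 617, 85, 0.197, 0, 0, 0]]

```text
time: 16.65
ee_pos: [0.511, 0.3186, 0.1973]
tcp_rot: [175.9, 89.8, 170.5]
wrist_force: [0.6, -0.8, 0.1]
opening: 0.0001
```

Run:
```python
from st import *
tgt([.5131,.3184,.108],[.0958,.9954,0])
c=cams.camera("wrist");save(c,"w7.png")
c=cams.camera("side");save(c,"s7.png")
```

```text
t 16.65 pos [0.511  0.3186 0.1973] F [ 0.6  -0.78  0.07] open 0.0001 q [31.9 11.9 14.  92.3  0.2 37.3]
y [0.095 0.995 0.   ] z [ 0.995 -0.095 -0.004]
shift mm [89.3 -0.   2.4]
rotvec [ 0.0005 -0.004  -0.0003]
```

View pics/w7.png

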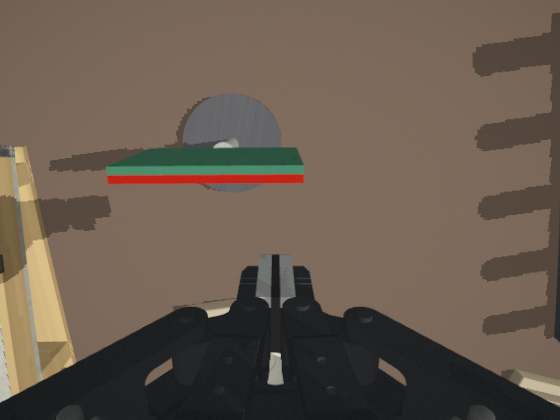

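View pics/s7.png

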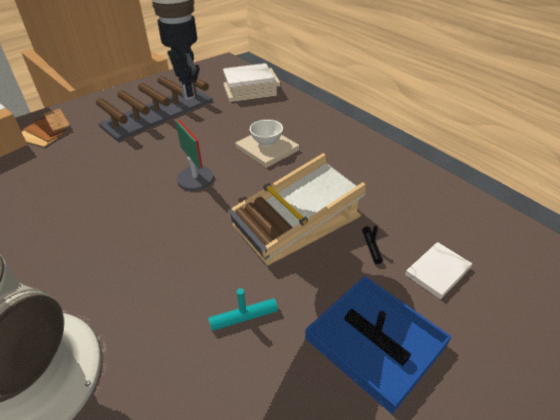

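The wrist view shows the plate edge-on (rows 150–183, cols 110–303). The shut fingers at (275,290) are clear on the red side, near the +y end. I'll go down 85 mm, then approach to contact.

apply_moves:
  rows:
    - [[25, 0, 2, 0, 0, 0, 0], [50, 0, 2, 0, 0, 0, 0], [72, 0, 2, 0, 0, 0, 0], [85, 0, 2, 0, 0, 0, 0], [85, 0, 2, 0, 0, 0, 0], [85, 0, -4, 0, 0, 0, 0], [85, 0, -10, 0, 0, 0, 0], [85, 0, -16, 0, 0, 0, 0], [85, 0, -16, 0, 0, 0, 0]]

```text
time: 17.65
ee_pos: [0.4945, 0.3202, 0.1137]
tcp_rot: [150.1, 89.8, 144.6]
wrist_force: [0.6, 0.1, -0.5]
opening: -0.0001
```

Run:
```python
from st import *
o=get_obs();tgt(None)
M=R.from_euler('xyz',o["tcp_rot"],degrees=True).as_matrix()
C=np.array([.4745,.282]);a0=np.radians(-5.5)
for k in range(0,21):
    a=a0+np.radians(8)*k; n=np.array([np.cos(a),np.sin(a)]);w=np.array([-n[1],n[0]])
    p=np.r_[C+.04*w+.016*n,.112]; y=np.r_[w,0];T=np.stack([[0,0,-1.],y,np.cross([0,0,-1.],y)],1)
    s=M.T@(p-o["ee_pos"])*1000; r=R.from_matrix(M.T@T).as_rotvec()
    print(k,np.round(s,0),r.round(2))
c=cams.camera("side");cv2.imwrite("pics/s8.png",cv2.resize(c["pixels"][60:200,120:300],None,fx=4,fy=4)[:,:,::-1])
```

```text
t 17.65 pos [0.4945 0.3202 0.1137] F [ 0.62  0.1  -0.5 ] open -0.0001 q [32.8  9.7  2.2 82.6  0.2 38.3]
y [0.096 0.995 0.002] z [ 0.995 -0.096 -0.003]
0 [ 2.  0. -0.] [ 0. -0. -0.]
1 [ 2.  2. -6.] [-0.14 -0.   -0.  ]
2 [  2.   3. -12.] [-0.28 -0.   -0.  ]
3 [  2.   3. -18.] [-0.42 -0.   -0.  ]
4 [  2.   2. -24.] [-0.56 -0.   -0.  ]
5 [  2.   1. -30.] [-0.7 -0.  -0. ]
6 [  2.  -1. -35.] [-0.84 -0.   -0.  ]
7 [  2.  -4. -40.] [-0.98 -0.   -0.  ]
8 [  2.  -8. -45.] [-1.12 -0.   -0.  ]
9 [  2. -12. -49.] [-1.26 -0.   -0.  ]
10 [  2. -17. -53.] [-1.4 -0.  -0. ]
11 [  2. -23. -56.] [-1.54 -0.   -0.  ]
12 [  2. -28. -58.] [-1.68 -0.   -0.  ]
13 [  2. -34. -59.] [-1.81 -0.   -0.  ]
14 [  2. -40. -59.] [-1.95 -0.   -0.  ]
15 [  2. -46. -59.] [-2.09 -0.   -0.  ]
16 [  2. -52. -58.] [-2.23  0.   -0.  ]
17 [  2. -58. -56.] [-2.37  0.   -0.  ]
18 [  2. -63. -53.] [-2.51  0.   -0.  ]
19 [  2. -68. -49.] [-2.65  0.   -0.  ]
20 [  2. -72. -45.] [-2.79  0.   -0.  ]
```

View pics/s8.png

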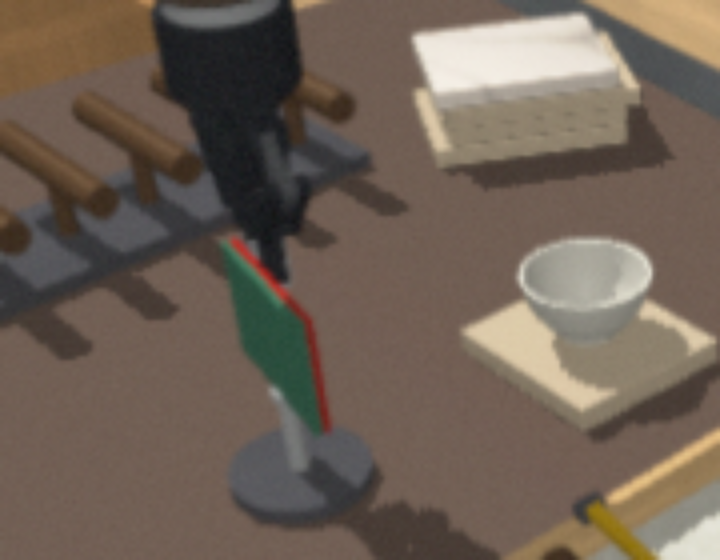

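The fingertips are at the red face near its top corner (270,260). I'll sweep counter-clockwise, first 80°.

apply_moves:
  rows:
    - [[2, 1, -3, -0.07, 0, 0, 0], [2, 2, -6, -0.14, 0, 0, 0], [2, 2.5, -9, -0.21, 0, 0, 0], [2, 3, -12, -0.28, 0, 0, 0], [2, 3, -15, -0.35, 0, 0, 0], [2, 3, -18, -0.42, 0, 0, 0], [2, 2.5, -21, -0.49, 0, 0, 0], [2, 2, -24, -0.56, 0, 0, 0], [2, 1.5, -27, -0.63, 0, 0, 0], [2, 1, -30, -0.7, 0, 0, 0], [2, 0, -32, -0.77, 0, 0, 0], [2, -1, -35, -0.84, 0, 0, 0], [2, -2, -38, -0.91, 0, 0, 0], [2, -4, -40, -0.98, 0, 0, 0], [2, -6, -42, -1.05, 0, 0, 0], [2, -8, -45, -1.12, 0, 0, 0], [2, -10, -47, -1.19, 0, 0, 0], [2, -12, -49, -1.26, 0, 0, 0], [2, -15, -51, -1.33, 0, 0, 0], [2, -17, -53, -1.4, 0, 0, 0]]

```text
time: 19.7
ee_pos: [0.4405, 0.3084, 0.1119]
tcp_rot: [56.7, 89.8, 131.6]
wrist_force: [0.0, 0.3, -0.5]
opening: 0.0001
```

Run:
```python
from st import *
o=get_obs();tgt(None)
M=R.from_euler('xyz',o["tcp_rot"],degrees=True).as_matrix()
C=np.array([.4745,.282]);a0=np.radians(-5.5)
for k in np.arange(10.5,24,1):
    a=a0+np.radians(8)*k; n=np.array([np.cos(a),np.sin(a)]);w=np.array([-n[1],n[0]])
    p=np.r_[C+.04*w+.016*n,.112]; y=np.r_[w,0];T=np.stack([[0,0,-1.],y,np.cross([0,0,-1.],y)],1)
    s=M.T@(p-o["ee_pos"])*1000; r=R.from_matrix(M.T@T).as_rotvec()
    print(k*8,np.round(s,0),r.round(2))
c=cams.camera("side");cv2.imwrite("pics/s9.png",cv2.resize(c["pixels"][60:200,120:300],None,fx=4,fy=4)[:,:,::-1])
```

```text
t 19.7 pos [0.4405 0.3084 0.1119] F [ 0.    0.28 -0.47] open 0.0001 q [ 34.9   2.6  -5.6  81.8   0.2 -40. ]
y [-0.965  0.261  0.002] z [0.261 0.965 0.002]
84.0 [-0.  1. -3.] [-0.06  0.   -0.  ]
92.0 [-0.  3. -9.] [-0.2  0.  -0. ]
100.0 [ -0.   3. -15.] [-0.34  0.   -0.  ]
108.0 [ -0.   3. -21.] [-0.48  0.   -0.  ]
116.0 [ -0.   2. -27.] [-0.62  0.   -0.  ]
124.0 [ -0.   0. -33.] [-0.76  0.   -0.  ]
132.0 [ -0.  -2. -38.] [-0.9  0.  -0. ]
140.0 [ -0.  -6. -43.] [-1.04  0.   -0.  ]
148.0 [ -0. -10. -48.] [-1.18  0.   -0.  ]
156.0 [ -0. -14. -51.] [-1.32  0.   -0.  ]
164.0 [ -0. -19. -55.] [-1.46  0.   -0.  ]
172.0 [ -0. -25. -57.] [-1.6  0.  -0. ]
180.0 [ -0. -31. -59.] [-1.74  0.   -0.  ]
188.0 [ -0. -37. -60.] [-1.88  0.   -0.  ]
```

View pics/s9.png

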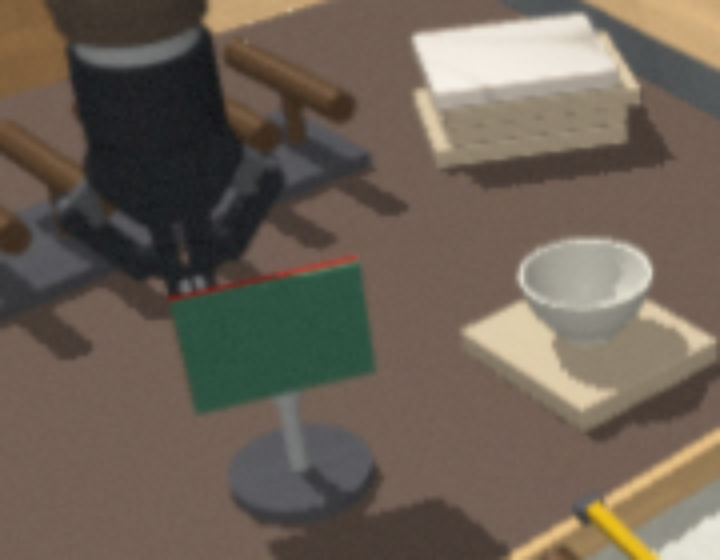

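The sign is following and is now near side-on, with the fingers behind it at (190,285). I'll continue to about 148°.

apply_moves:
  rows:
    - [[0, 1, -3, -0.06, 0, 0, 0], [0, 2, -6, -0.13, 0, 0, 0], [0, 3, -9, -0.2, 0, 0, 0], [0, 3, -12, -0.27, 0, 0, 0], [0, 3, -15, -0.34, 0, 0, 0], [0, 3, -18, -0.41, 0, 0, 0], [0, 3, -21, -0.48, 0, 0, 0], [0, 2.5, -24, -0.55, 0, 0, 0], [0, 2, -27, -0.62, 0, 0, 0], [0, 1, -30, -0.69, 0, 0, 0], [0, 0, -33, -0.76, 0, 0, 0], [0, -1, -35.5, -0.83, 0, 0, 0], [0, -2, -38, -0.9, 0, 0, 0], [0, -4, -40.5, -0.97, 0, 0, 0], [0, -6, -43, -1.04, 0, 0, 0], [0, -8, -45.5, -1.11, 0, 0, 0], [0, -10, -48, -1.18, 0, 0, 0], [0, -10, -48, -1.18, 0, 0, 0]]

```text
time: 21.55
ee_pos: [0.4379, 0.2592, 0.1121]
tcp_rot: [-13.4, 89.8, 129.4]
wrist_force: [0.6, 0.5, -0.4]
opening: -0.0
```

```bash
cat > sg.py <<'E'
from st import *
def run(ang,name):
    o=get_obs();tgt(None);print("torque",o["torque"].round(2))
    M=R.from_euler('xyz',o["tcp_rot"],degrees=True).as_matrix()
    C=np.array([.4745,.282]);a0=np.radians(-5.5)
    for k in ang:
        a=a0+np.radians(k); n=np.array([np.cos(a),np.sin(a)]);w=np.array([-n[1],n[0]])
        p=np.r_[C+.04*w+.016*n,.112]; y=np.r_[w,0];T=np.stack([[0,0,-1.],y,np.cross([0,0,-1.],y)],1)
        print(k,np.round(M.T@(p-o["ee_pos"])*1000,1),R.from_matrix(M.T@T).as_rotvec().round(2))
    c=cams.camera("side");cv2.imwrite("pics/"+name,cv2.resize(c["pixels"][60:200,120:300],None,fx=4,fy=4)[:,:,::-1])
    for c in (c,cams.camera("top")):
        W=cloud(c);h=cv2.cvtColor(c["pixels"],cv2.COLOR_RGB2HSV)
        ok=(abs(W[...,0]-.4745)<.07)&(abs(W[...,1]-.282)<.07)&(W[...,2]>.07)&(W[...,2]<.15)&(h[...,1]>130)&(h[...,2]>40)
        for nm,q in(("green",ok&(h[...,0]>60)&(h[...,0]<95)),("red",ok&((h[...,0]<6)|(h[...,0]>174)))):
            P=W[q]
            if len(P)>30:
                v=cv2.fitLine((P[:,:2]*1000).astype(np.float32),cv2.DIST_HUBER,0,.01,.01).ravel(); print(nm,len(P),"line deg",np.degrees(np.arctan2(v[1],v[0])).round(1),"through",v[2:].round(1))
E
python3 -c "
from sg import *
run([148,152,156,160,164,168,172,176,180,184],'s10.png')"
```

```text
t 21.55 pos [0.4379 0.2592 0.1121] F [ 0.61  0.45 -0.41] open -0.0 q [  30.5   -1.3   -9.6   81.8    0.2 -112.2]
y [-0.606 -0.796 -0.001] z [-0.796  0.606  0.003]
torque [ 0.01 -0.03  0.02]
148 [ 0.1 -0.4  0.8] [0. 0. 0.]
152 [ 0.1  0.6 -2. ] [-0.07  0.    0.  ]
156 [ 0.   1.4 -4.9] [-0.14  0.    0.  ]
160 [ 0.   2.1 -7.8] [-0.21  0.    0.  ]
164 [  0.    2.5 -10.8] [-0.28  0.    0.  ]
168 [  0.    2.7 -13.8] [-0.35  0.    0.  ]
172 [  0.    2.7 -16.8] [-0.42  0.    0.  ]
176 [  0.    2.5 -19.8] [-0.48  0.    0.  ]
180 [ -0.    2.1 -22.8] [-0.55  0.    0.  ]
184 [ -0.    1.5 -25.7] [-0.62  0.    0.  ]
red 86 line deg 54.5 through [453.3 257.9]
```

View pics/s10.png

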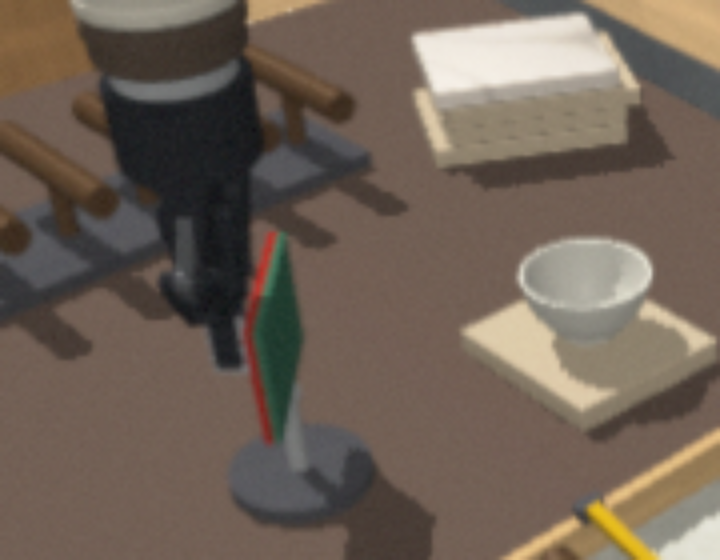

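The plate line is at 54.5°, so it has turned about 150°. I'll continue more slowly and watch the force for the stop.

apply_moves:
  rows:
    - [[0, 0.6, -2, -0.07, 0, 0, 0], [0, 1.4, -5, -0.14, 0, 0, 0], [0, 2, -8, -0.21, 0, 0, 0], [0, 2, -8, -0.21, 0, 0, 0]]

```text
time: 22.05
ee_pos: [0.443, 0.2529, 0.112]
tcp_rot: [-23.3, 89.8, 131.2]
wrist_force: [0.1, 0.7, 0.5]
opening: -0.0003
```

apply_moves:
  rows:
    - [[0, 0.5, -1.5, -0.035, 0, 0, 0], [0, 0.8, -3, -0.07, 0, 0, 0], [0, 0.8, -3, -0.07, 0, 0, 0]]

```text
time: 22.35
ee_pos: [0.4452, 0.2509, 0.112]
tcp_rot: [-22.5, 89.8, 135.9]
wrist_force: [-0.9, -0.1, -0.3]
opening: -0.0001
```

apply_moves:
  rows:
    - [[0, 0.5, -1.5, -0.035, 0, 0, 0], [0, 0.8, -3, -0.07, 0, 0, 0], [0, 0.8, -3, -0.07, 0, 0, 0]]

```text
time: 22.65
ee_pos: [0.4477, 0.2491, 0.1119]
tcp_rot: [-24.9, 89.8, 137.3]
wrist_force: [-0.0, -0.6, -0.1]
opening: 0.0003
```

```bash
python3 -c "
from sg import *
run([164,168,172,176,180,184],'s11.png')"
```

```text
t 22.65 pos [0.4477 0.2491 0.1119] F [-0.03 -0.62 -0.1 ] open 0.0003 q [ 2.900e+01 -8.000e-01 -9.100e+00  8.180e+01  1.000e-01 -1.333e+02]
y [-0.305 -0.953 -0.001] z [-0.953  0.305  0.002]
torque [-0.02  0.05 -0.05]
164 [-0.1 -0.6  3.1] [0.07 0.   0.  ]
168 [-0.1  0.6  0.3] [-0.  0.  0.]
172 [-0.1  1.6 -2.5] [-0.07  0.    0.  ]
176 [-0.1  2.4 -5.4] [-0.14  0.    0.  ]
180 [-0.1  3.  -8.4] [-0.21  0.    0.  ]
184 [ -0.1   3.4 -11.3] [-0.28  0.    0.  ]
red 81 line deg 78.7 through [455.5 233.6]
```

View pics/s11.png

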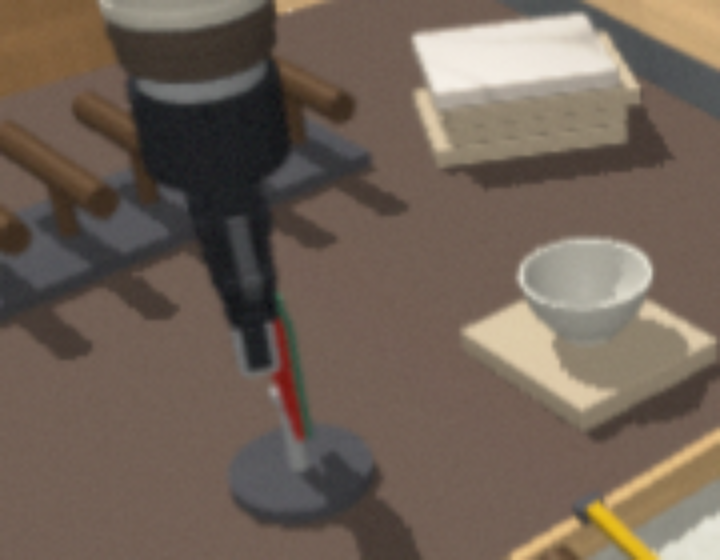

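There's no stop force yet at about 170°. Continuing in small steps.

apply_moves:
  rows:
    - [[0, 0.8, -1.3, -0.035, 0, 0, 0], [0, 1.6, -2.5, -0.07, 0, 0, 0], [0, 1.6, -2.5, -0.07, 0, 0, 0]]

```text
time: 23.05
ee_pos: [0.4479, 0.2481, 0.1119]
tcp_rot: [-26.6, 89.6, 139.7]
wrist_force: [-9.5, 7.0, 1.9]
opening: -0.0005
```

apply_moves:
  rows:
    - [[0, 0.5, -1.5, -0.035, 0, 0, 0], [0, 0.8, -3, -0.07, 0, 0, 0], [0, 0.8, -3, -0.07, 0, 0, 0]]

```text
time: 23.35
ee_pos: [0.4476, 0.2474, 0.1119]
tcp_rot: [-19.2, 89.2, 151.1]
wrist_force: [-18.3, 4.1, 7.3]
opening: 0.0001
```

apply_moves:
  rows:
    - [[0, 0.5, -1.5, -0.035, 0, 0, 0], [0, 0.8, -3, -0.07, 0, 0, 0], [0, 0.8, -3, -0.07, 0, 0, 0]]

```text
time: 23.65
ee_pos: [0.447, 0.2468, 0.112]
tcp_rot: [-17.4, 88.9, 156.9]
wrist_force: [-21.0, 3.0, 8.8]
opening: 0.0001
```

The TCP stopped advancing and the force rose to about 20 N, so the sign is against its stop. I'll back off, rise and check.

apply_moves:
  rows:
    - [[0, 0, 4, 0, 0, 0, 0], [0, 0, 12, 0, 0, 0, 0], [0, 0, 25, 0, 0, 0, 0], [0, 0, 35, 0, 0, 0, 0], [-20, 0, 40, 0, 0, 0, 0], [-50, 0, 40, 0, 0, 0, 0], [-90, 0, 60, 0, 0, 0, 0], [-130, 0, 90, 0, 0, 0, 0], [-150, 0, 120, 0, 0, 0, 0], [-150, 0, 120, 0, 0, 0, 0]]

```text
time: 24.65
ee_pos: [0.3284, 0.258, 0.2683]
tcp_rot: [-35.4, 89.0, 139.1]
wrist_force: [0.5, 0.1, -0.9]
opening: -0.0002
```

Run:
```python
from st import *
tgt(None)
c=cams.camera("side");save(c,"s12.png");t=cams.camera("top");save(t,"t12.png")
for cc in(c,t):
  for l in ["bar1","pull","sign"]:
    for d in cams.find_in(l,cc)[:4]: print(l,np.round(d["at"],3),round(d["confidence"],2))
W=cloud(t)
near=(abs(W[...,0]-.47)<.09)&(abs(W[...,1]-.275)<.09)
P=W[near&(W[...,2]>.132)&(W[...,2]<.155)];print("plate top",len(P),cv2.minAreaRect((P[:,:2]*1000).astype(np.float32)))
```

```text
t 24.65 pos [0.3284 0.258  0.2683] F [ 0.47  0.09 -0.85] open -0.0002 q [  37.5  -11.7   -1.7  100.3    1.  -137. ]
y [-0.097 -0.995 -0.01 ] z [-0.995  0.097  0.015]
bar1 [0.464 0.013 0.052] 0.96
bar1 [0.512 0.009 0.056] 0.82
bar1 [0.486 0.007 0.05 ] 0.69
pull [ 0.486 -0.308  0.024] 0.84
pull [ 0.644 -0.156  0.014] 0.78
pull [ 0.338 -0.126  0.022] 0.68
pull [ 0.593 -0.015  0.048] 0.21
sign [0.458 0.255 0.122] 0.56
sign [0.462 0.272 0.006] 0.46
sign [0.51  0.007 0.056] 0.35
bar1 [0.493 0.015 0.052] 0.83
bar1 [0.465 0.018 0.048] 0.75
bar1 [0.514 0.012 0.058] 0.66
pull [ 0.341 -0.124  0.022] 0.94
pull [ 0.49  -0.296  0.026] 0.75
pull [ 0.643 -0.149  0.02 ] 0.68
sign [0.475 0.279 0.144] 0.84
plate top 257 ((475.01202392578125, 282.7843933105469), (110.90485382080078, 9.865535736083984), 73.57412719726562)
```

View pics/s12.png

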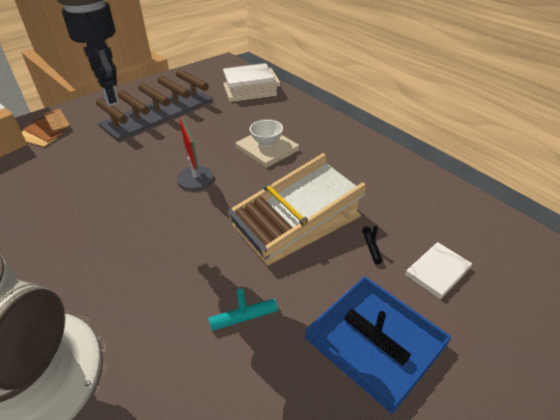

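View pics/t12.png

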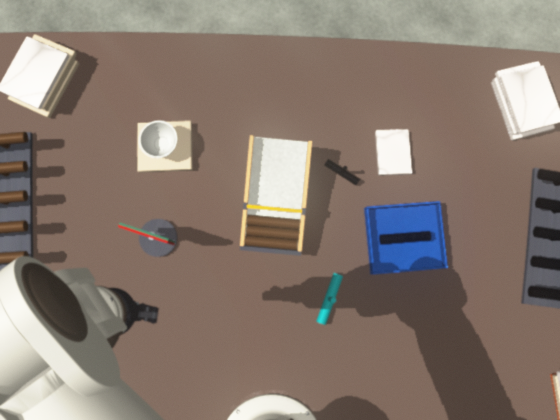

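Red now faces the robot and green faces away. The plate line moved from 84.8° to 73.6°, a turn of about 169°, which fits a start angle of about 0.19 rad and an end at the stop. The bars are home, the pull is in the tray, and the bowl and tiles haven't moved. I'm handing in.

```bash
python3 -c "
from h import *
print(bot.job_done())"
```

```text
the job is handed in; nothing more can be done
None
```

The job is done and handed in at about 25 s of the 64 s allowed.

- **Pull:** I gripped the larger black pull by its post and eased it 20 mm up the slope until it was clear of the bridge. I then lifted it straight up and lowered it into the blue tray until the wrist force showed contact, before letting go. The last pictures show it standing near the middle of the tray.
- **Bars:** All three rolled down as the pull came out. The last pictures show them lying against the end stop and one another.
- **Sign:** I pushed it counter-clockwise with shut fingers until it stopped moving and the force rose to about 20 N. It turned about 169°, which fits a start angle of about 0.19 rad and an end at the stop. Green now shows where red was.
- **Left alone:** The bowl, both tiles, the small black pull and the turquoise pull look unmoved. I checked these by eye only.

No check failed. The push uphill read about 7 N at the wrist, more than the 1 N expected, but the pull and bars moved freely. The network also gave a few wrong low-confidence detections, such as "pull" on the bars, and I ignored them.

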